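# Shorten the squeegee pole on the garage bench

### The arm

A 6-joint arm with a two-finger parallel gripper is mounted at the origin on the work surface. World frame = base frame: x ahead of the robot, y to its left, z up, the work surface at z = 0. Lengths are in mm, angles in rad, forces in N, time in s.
With the tool pointing down it reaches from about 275 to 750 mm from the base axis. Payload 10.2 kg.
Tool frame: the origin (TCP) lies midway between the tips of the shut fingers; the grasp point (between the pads) lies 19 mm behind it (ctrl.grip_depth is the distance from the TCP to the grasp point, in mm); y points along the fingers, x is the direction in which the jaws open and shut, and the axes are right-handed (so a half turn about y gives the same grasp; the last joint's range is limited). The gripper opens to 85 mm and grips with 20 to 120 N. Pads are 22 mm wide; open, the fingers measure 114 mm over their backs; the gripper's body (76 mm by 85 mm) begins 54 mm behind the grasp point. The pads swing forward as they close: fully open they stand 13 mm farther back than shut.
Start: joints at [0.951, 0.313, 1.498, -0, 1.331, -0.223], TCP at [202.909, 484.21, 206.794] pointing down, gripper open.
Joint ranges: [-2.94, 2.94], [-0.97, 2.17], [0.19, 2.56], [-1.23, 4.37], [0.02, 3.11], [-2.88, 2.88]. Speed limits (rad/s): [2.39, 2.39, 3.01, 3.14, 3.14, 3.14].

### API

Orientations are given as a unit quaternion [w, x, y, z].
In Python, from rig import ctrl gives the robot as it stands. The module is installed in compiled form; this text tells all that it offers.
- The arm moves only by the tool drive_tool, never from a script. Its arguments are lists of equal length, an entry for each row: "gripper": the closure, from 0 (fully open) to 1 (shut); "offset": the shift along the tool's x, y, z in m, a list of three; "turn": the turn about the tool's y in degrees. In form: {"gripper": [gripper, ...], "offset": [[tx, ty, tz], ...], "turn": [turn, ...]}. A call has 1 to 20 rows; each row shifts and turns the commanded pose from where the row before left it, along the tool's axes as they then stand; what a row does not reach is not made up. A row lasts 1/12 s, in which the tool goes at most 41.7 mm and 7.16 degrees, less where a joint would pass 70% of its speed; a pose out of reach is approached as far as the arm can. A call is refused whole if a number of a shift passes 0.0417 or a number of a turn 7.16, either way. A call with a gripper value outside its range is refused whole. The fingers move at their own pace and stop on an object; "force" is the grip in N (left out, the last holds). Time passes only in rows, so rows that do not move let the fingers close. It gives the time, the measured TCP pose, the force and the opening at its end, in the units of the state.
- ctrl.sense(): the state, without advancing time (a new reading comes with each control period).
- ctrl.capture(name): name is "scene" or "top" or "wrist"; returns (picture, depth): 384x512x3 uint8, red, green, blue; 384x512 float32, mm along the optical axis (not along the pixel's ray), 0 where there is no reading.
- ctrl.camera_params(name): a dict with "fovy" (degrees; the focal length in pixels is half the picture's height over the tangent of half this angle, whatever the lens; pixels are square), "cx", "cy" (the principal point, pixels), "view" (4x4, takes a point from world to camera coordinates); the wrist camera has in their place "tool_from_camera" (4x4, takes a point from camera to tool coordinates, whose origin is the TCP and whose axes are the tool frame's). Camera axes: x right, y down, z forward; pixel columns grow to the right and rows downward; lengths in mm; the calibration is good to about 2 mm. A picture is of the moment at which its call begins: read the wrist's pose just before it. camera_params takes no time and is no camera call.
- ctrl.finish_job(): hands the job in, once; it reports no verdict.
Trained networks look in the newest picture that a camera, given by its name, has taken for a name from the list of things; names that differ only in an ending like _2 or _b are one class to them, and where a whole thing is asked for, a point or a joint stands for the part that bears it (a point fixed in the world has none). Each returns a list of dicts, best first, with "score" (0 to 1); they miss things now and then, are a little off and sometimes report something else, mostly with a low value. They report only what shows in the picture. A call takes as long as a camera call.
- ctrl.boxes_of(camera, query): "centre" ([x, y, z] in mm, in the coordinates of the camera as it stood for that picture, good to about 4 mm: the middle of the surface that is visible of it).
- ctrl.regions_of(camera, query): "mask" (384x512 bool, what is visible of it).
- ctrl.pinpoint(camera, query): "centre" ([x, y, z] in mm, in the coordinates of the camera as it stood for that picture, good to about 4 mm: a listed point, or the origin of a listed thing).
The state is a dict: "time_s": time; "joints": joint angles; "dq": joint speeds; "tau": joint torques, N m; "eef_pos": TCP position; "ee_rot": TCP orientation; "force": force on the tool from outside, world axes, zero at the start; "wrist_torque": the same for the moment, N m; "grip_width": opening from 0.0 (shut) to 1.0 (fully open).
Only numpy, scipy, OpenCV 4.12 (cv2) and the standard library are available. Lean on these libraries where they do the work, as an engineer would, in place of code of your own. Each camera call takes 0.05 s, during which the arm holds its last target.

### The job

The yellow window-squeegee pole is one hole too long to put away. Hold down the orange spring button on its collar while its inner tube slides down by its own weight to the next hole, then let go so that it locks there; leave the red and the blue pole at the length they have.

Things in the scene. Friction and masses are not known exactly. Their poses are not given: they have to be found in the camera images.
- yellow_button (a point): Top centre of the orange push button, 26 mm across, on the yellow pole's black collar, 180 to 190 mm over the bench. Its z axis points out of the button, 22 deg off vertical; y up the tube. Stands 14 mm proud of the collar, which ends 14 mm up-tube and 42 mm down-tube of it. Pressed along -z: travel 8 mm, 3 N to start, 6.5 N fully down; frees the tube by 5 mm; springs back when let go.
- yellow_tube (a joint): Metres the yellow pole's aluminium inner tube (25 mm thick, about 0.45 kg) has slid down into the outer: 0 to 0.001 at start (locked), 0.060 at the next hole. With the button held down it slides there in about 1 s, where a stop ring meets the collar; let go sooner, it may stick part-way: press again. Its squeegee, 96 mm wide, begins 260 mm up-tube of the button, later 200.
- red_tube (a joint): The same for the red pole (grey paint roller on top): 0 to 0.001, to stay so. The three poles lie side by side in any order on a fixed sloping wooden rack, axes 105 mm apart, all at 22 deg, each with the same kind of orange button at the same height.
- blue_tube (a joint): The same for the blue pole (wooden brush on top): 0 to 0.001, to stay so.

How it is judged:
By the outcome, as a careful person would: the job done as asked, in the order asked, and still so for the second after the job is handed in, with the robot touching nothing.
It also fails if it takes over 29 s, if anything falls off the work surface, if the arm or the gripper's body presses on something with over 40 N, if the wrist force passes 120 N, or if a joint passes its speed limit or range.

## Working session

There is one attempt and no reset: what is moved stays moved. The work goes in short steps, Python scripts to look and compute and a tool call to move; the robot and the scene stay as the last step left them, time stands still between calls to the robot, and variables do not carry over. Pictures are saved under pics/ and viewed, and the job is handed in when it is done.

Besides the shell and the picture viewer there is one more tool, called as a command line: name --pt "numbers of a row" for each row, then --argument value for the rest. drive_tool: Moves the arm, as the interface text tells. Its arguments: {"type":"object","properties":{"gripper":{"type":"array","items":{"type":"number"}},"offset":{"type":"array","items":{"type":"array","items":{"type":"number"}}},"turn":{"type":"array","items":{"type":"number"}},"force":{"type":"number"}},"required":["gripper","offset","turn"]}

```bash
mkdir -p pics; python3 - <<'E'
from rig import ctrl
import cv2,numpy as np
s=ctrl.sense();print({k:np.round(v,3).tolist() for k,v in s.items()})
for n in("scene","top"):
    p,d=ctrl.capture(n);cv2.imwrite(f"pics/{n}0.png",p[:,:,::-1]);c=ctrl.camera_params(n)
    V=np.array(c["view"]);print(n,c['fovy'],c['cx'],c['cy'],V.round(3).tolist())
    for r in ctrl.pinpoint(n,"yellow_button"):
        w=np.linalg.inv(V)@np.r_[r['centre'],1];print(n,r['score'],w[:3].round(1))
E
```

```text
{'time_s': 0.0, 'joints': [0.951, 0.313, 1.498, 0.0, 1.331, -0.223], 'dq': [0.0, -0.001, -0.0, -0.0, -0.001, 0.001], 'tau': [0.001, -41.227, -25.974, -0.0, 0.004, -0.0], 'eef_pos': [202.735, 483.958, 206.225], 'ee_rot': [-0.589, 0.589, 0.391, -0.392], 'force': [0.019, 0.776, -0.119], 'wrist_torque': [0.005, -0.04, -0.019], 'grip_width': 0.998}
scene 55.85275965815155 255.33781947925058 188.88026079438745 [[0.72, 0.694, 0.013, -463.938], [0.383, -0.382, -0.841, -33.765], [-0.579, 0.611, -0.541, 1097.305], [0.0, 0.0, 0.0, 1.0]]
scene 0.5 [680.2 -41.6 181. ]
top 52.99964969938834 254.68553866810583 194.02313001176168 [[-0.02, -1.0, -0.011, 57.296], [-0.998, 0.021, -0.059, 582.916], [0.059, 0.01, -0.998, 816.48], [0.0, 0.0, 0.0, 1.0]]
top 0.62 [678.6 -39.2 183.4]
```

View pics/scene0.png

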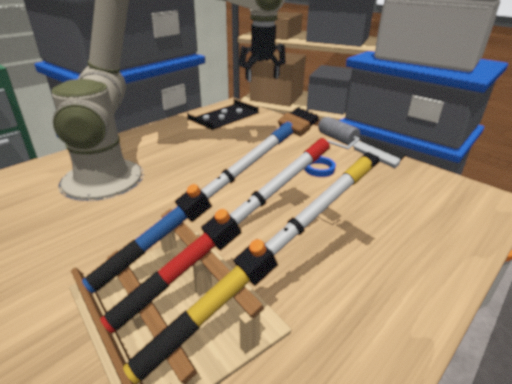

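View pics/top0.png

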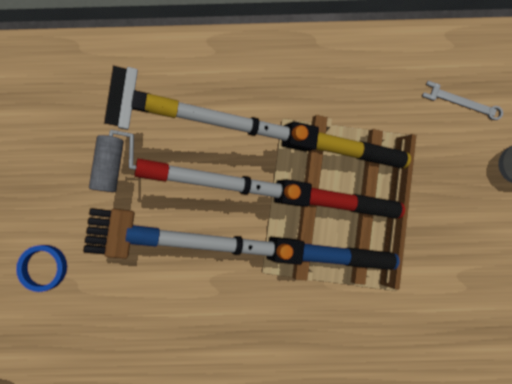

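The yellow pole is the top one in the top view, with its button at about (302,132); in the scene view the button is at (258,247). Next I'll refine the button position and tube direction.

```bash
cat > h.py <<'E'
from rig import ctrl
import cv2,numpy as np
from scipy.spatial.transform import Rotation as R
def cloud(n,p,d):
    c=ctrl.camera_params(n);f=192/np.tan(np.radians(c['fovy']/2));v,u=np.mgrid[:384,:512]
    P=np.stack([(u-c['cx'])/f*d,(v-c['cy'])/f*d,d],-1)
    V=np.linalg.inv(np.array(c['view']));return P@V[:3,:3].T+V[:3,3]
def rot(s):
    q=s['ee_rot'];return R.from_quat([q[1],q[2],q[3],q[0]]).as_matrix()
E
python3 - <<'E'
from h import *
s=ctrl.sense();print("toolaxes cols",rot(s).round(3).tolist())
for n in("scene","top"):
    p,d=ctrl.capture(n);W=cloud(n,p,d);hsv=cv2.cvtColor(p,cv2.COLOR_RGB2HSV)
    m=(hsv[...,0]>=6)&(hsv[...,0]<=17)&(hsv[...,1]>195)&(hsv[...,2]>140)&(d>0)&(W[...,2]>150)&(W[...,2]<215)
    k,l,st,c=cv2.connectedComponentsWithStats(m.astype(np.uint8))
    for i in range(1,k):
        if st[i,4]>15:
            q=W[l==i];print(n,c[i].round(),st[i,4],np.median(q,0).round(1),q.min(0).round(1),q.max(0).round(1))
    # yellow parts
    y=(hsv[...,0]>20)&(hsv[...,0]<30)&(hsv[...,1]>190)&(d>0)&(W[...,2]>60)
    k,l,st,c=cv2.connectedComponentsWithStats(y.astype(np.uint8))
    for i in range(1,k):
        if st[i,4]>60: print(n,'yel',c[i].round(),st[i,4],W[l==i].mean(0).round(1))
E
```

```text
toolaxes cols [[0.386, -0.0, -0.922], [0.922, -0.001, 0.386], [-0.001, -1.0, 0.0]]
top [301. 132.] 110 [681.  -39.4 183.2] [670.7 -48.6 177.2] [692.2 -30.3 187.5]
top [294. 191.] 116 [578.  -24.2 183.3] [567.6 -33.7 177.3] [588.6 -13.7 187.9]
top [286. 252.] 112 [473.6  -7.8 183.4] [464.5 -17.  177.2] [483.8   2.5 187.7]
top yel [161. 105.] 496 [713.5 188.8 251.8]
top yel [340. 145.] 681 [ 666.2 -118.   127.7]
```

The button top is at about (681,-40,183), and the up-tube heading is (0.151,0.989). Next: rise, turn 76° and shut the fingers.

drive_tool --gripper '[1,1,1,1,1,1,1,1,1,1,1]' --pt "0 -0.012 0" --pt "0 -0.012 0" --pt "0 -0.012 0" --pt "0 -0.012 0" --pt "0 -0.012 0" --pt "0 -0.012 0" --pt "0 -0.012 0" --pt "0 -0.012 0" --pt "0 -0.012 0" --pt "0 -0.012 0" --pt "0 -0.012 0" --turn '[6.9,6.9,6.9,6.9,6.9,6.9,6.9,6.9,6.9,6.9,6.9]'

```text
time_s: 1.22
eef_pos: [202.9, 484.1, 339.3]
ee_rot: [-0.705, 0.705, -0.055, 0.055]
force: [0.8, 0.2, 1.0]
grip_width: -0.001
```

```bash
python3 - <<'E'
from h import *
s=ctrl.sense();M=rot(s);print(M.round(3).tolist(),s['eef_pos'],s['joints'],s['grip_width'])
print(M.T@(np.array([680,-46,330])-s['eef_pos']))
E
```

```text
[[0.988, -0.0, 0.156], [-0.156, -0.0, 0.988], [-0.0, -1.0, -0.0]] [202.85677767 484.14697365 339.3154195 ] [ 9.50612085e-01  2.59396751e-01  1.22962660e+00 -1.23010800e-07
  1.65275444e+00  1.10723627e+00] -0.0013644866888111425
[ 553.99828876    9.3440361  -449.22915127]
```

drive_tool --gripper '[1,1,1,1,1,1,1,1,1,1,1,1,1,1,1,1,1,1,1,1]' --pt "0.0277 0 -0.0225" --pt "0.0277 0 -0.0225" --pt "0.0277 0 -0.0225" --pt "0.0277 0 -0.0225" --pt "0.0277 0 -0.0225" --pt "0.0277 0 -0.0225" --pt "0.0277 0 -0.0225" --pt "0.0277 0 -0.0225" --pt "0.0277 0 -0.0225" --pt "0.0277 0 -0.0225" --pt "0.0277 0 -0.0225" --pt "0.0277 0 -0.0225" --pt "0.0277 0 -0.0225" --pt "0.0277 0 -0.0225" --pt "0.0277 0 -0.0225" --pt "0.0277 0 -0.0225" --pt "0.0277 0 -0.0225" --pt "0.0277 0 -0.0225" --pt "0.0277 0 -0.0225" --pt "0.0277 0 -0.0225" --turn '[0,0,0,0,0,0,0,0,0,0,0,0,0,0,0,0,0,0,0,0]'

```text
time_s: 2.88
eef_pos: [683.7, -45.3, 338.7]
ee_rot: [0.705, -0.705, 0.053, -0.053]
force: [0.3, -0.4, 1.6]
grip_width: -0.001
```

```bash
python3 - <<'E'
from h import *
s=ctrl.sense();M=rot(s);print(M.round(3).tolist(),s['eef_pos'].round(1),s['joints'].round(2),s['force'])
p,d=ctrl.capture("wrist");cv2.imwrite("pics/w1.png",p[:,:,::-1]);c=ctrl.camera_params("wrist");T=np.array(c['tool_from_camera'])
for r in ctrl.pinpoint("wrist","yellow_button"):
    t=(T@np.r_[r['centre'],1])[:3];print(r['score'],t.round(1),(M@t+s['eef_pos']).round(1))
f=192/np.tan(np.radians(c['fovy']/2));v,u=np.mgrid[:384,:512]
W=np.stack([(u-c['cx'])/f*d,(v-c['cy'])/f*d,d],-1)@T[:3,:3].T+T[:3,3];W=W@M.T+s['eef_pos']
hsv=cv2.cvtColor(p,cv2.COLOR_RGB2HSV)
m=(hsv[...,0]>=6)&(hsv[...,0]<=17)&(hsv[...,1]>195)&(hsv[...,2]>140)&(d>0)&(W[...,2]>150)&(W[...,2]<215)
k,l,st,cc=cv2.connectedComponentsWithStats(m.astype(np.uint8))
for i in range(1,k):
    if st[i,4]>15:
        q=W[l==i];print(cc[i].round(),st[i,4],np.median(q,0).round(1),q.min(0).round(1),q.max(0).round(1))
E
```

```text
[[0.989, -0.0, 0.15], [-0.15, 0.0, 0.989], [-0.0, -1.0, 0.0]] [683.7 -45.3 338.7] [-0.24  0.71  0.56  0.    1.88 -0.09] [ 0.3197603  -0.37028118  1.5923081 ]
0.95 [ -4.5 155.    5.5] [680.1 -39.1 183.8]
[ 82. 165.] 246 [476.3  -7.7 182.9] [454.9 -21.6 161.9] [487.1   2.5 187. ]
[168. 165.] 252 [579.5 -23.9 183.2] [561.2 -38.9 161.1] [590.3 -13.7 187.5]
[253. 165.] 246 [682.3 -39.8 183.3] [669.5 -55.7 161.1] [694.1 -29.5 187.3]
```

View pics/w1.png

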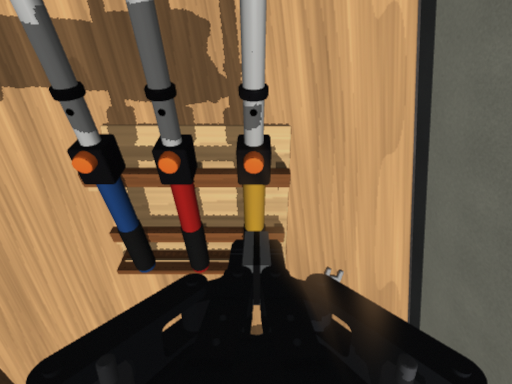

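The wrist image shows the yellow pole's button at (253,165), at world position (681.5,-39.5,183.3), and the views agree. Next I descend to just above it.

drive_tool --gripper '[1,1,1,1,1,1,1]' --pt "-0.003 0.025 0.0015" --pt "0 0.028 0" --pt "0 0.028 0" --pt "0 0.028 0" --pt "0 0.025 0" --pt "0 0.008 0" --pt "0 0 0" --turn '[0,0,0,0,0,0,0]'

```text
time_s: 3.57
eef_pos: [679.4, -41.4, 195.1]
ee_rot: [0.705, -0.705, 0.054, -0.052]
force: [0.3, 0.1, 0.4]
grip_width: -0.001
```

```bash
python3 - <<'E'
from h import *
s=ctrl.sense();print(s['eef_pos'].round(1),s['force'].round(2),s['time_s'])
p,d=ctrl.capture("wrist");cv2.imwrite("pics/w2.png",p[:,:,::-1])
p,d=ctrl.capture("scene");cv2.imwrite("pics/s2.png",cv2.resize(p[180:310,180:370,::-1],None,fx=4,fy=4))
E
```

```text
[679.4 -41.4 195.1] [0.26 0.15 0.39] 3.5667
```

View pics/s2.png

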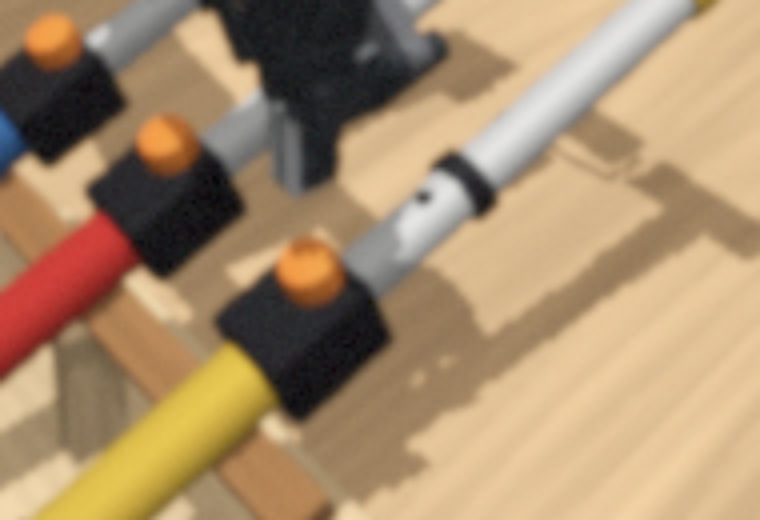

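View pics/w2.png

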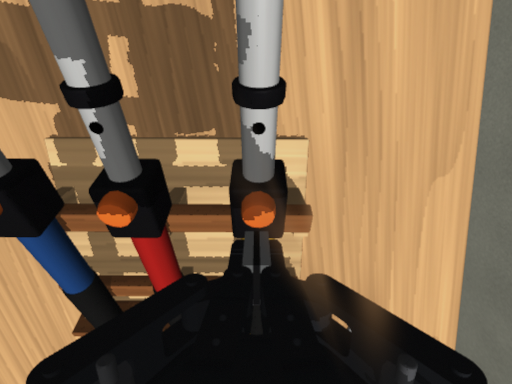

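The scene view shows the tips at about (256,226), well off the button at (257,247), which is more than 12 mm of height explains. I'll check against the projected TCP.

```bash
python3 - <<'E'
from h import *
s=ctrl.sense();M=rot(s);e=s['eef_pos'];print(e.round(1),s['time_s'])
c=ctrl.camera_params("scene");f=192/np.tan(np.radians(c['fovy']/2));V=np.array(c['view'])
for q in(e,[681.5,-39.5,183.3]):
    x=V@np.r_[q,1];print("scene proj",f*x[0]/x[2]+c['cx'],f*x[1]/x[2]+c['cy'],x[2])
p,d=ctrl.capture("scene");W=cloud("scene",p,d)
for v in range(214,250,2): print(v,p[v,255],d[v,255],W[v,255].round(0), p[v,252],W[v,252].round(0))
c=ctrl.camera_params("wrist");T=np.array(c['tool_from_camera']);print(T.round(2).tolist(),c['cx'],c['cy'],c['fovy'])
f=192/np.tan(np.radians(c['fovy']/2))
for t in([0,0,0],M.T@(np.array([681.5,-39.5,183.3])-e)):
    x=np.linalg.inv(T)@np.r_[t,1];print("wrist proj",f*x[0]/x[2]+c['cx'],f*x[1]/x[2]+c['cy'],x[2])
p,d=ctrl.capture("wrist")
for v in range(190,260,5): 
    P=np.r_[np.array([(256-c['cx'])/f,(v-c['cy'])/f,1])*d[v,256],1];t=(T@P)[:3];print(v,p[v,256],t.round(0),(M@t+e).round(0))
E
```

```text
[680.8 -41.8 198.6] 3.6667
scene proj 255.26435026236615 237.05903645708094 570.5566343019086
scene proj 256.47389163923174 243.94761751132094 579.8013228115124
214 [68 69 70] 533.5883 [687. -50. 251.] [107 107 108] [684. -53. 251.]
216 [73 73 74] 536.9403 [686. -49. 247.] [110 111 112] [683. -52. 247.]
218 [72 73 74] 537.5503 [687. -50. 244.] [107 109 111] [684. -53. 244.]
220 [72 71 75] 539.6172 [687. -50. 240.] [111 110 111] [684. -53. 241.]
222 [72 75 76] 543.0864 [686. -49. 235.] [108 108 109] [684. -53. 237.]
224 [75 74 77] 544.2749 [687. -49. 232.] [109 110 111] [685. -54. 233.]
226 [91 89 90] 546.13153 [687. -49. 229.] [115 112 107] [685. -54. 230.]
228 [123 111 100] 548.44855 [687. -49. 225.] [139 119  99] [491. 148.   0.]
230 [146 123  94] 895.02216 [502. 146.   2.] [153 127  95] [495. 143.  -1.]
232 [150 123  90] 890.47107 [507. 142.   0.] [151 123  91] [503. 134.   3.]
234 [160 131  97] 881.2799 [513. 135.   2.] [153 126  94] [507. 131.   1.]
236 [164 135 100] 877.39514 [517. 131.   1.] [156 127  93] [513. 124.   2.]
238 [170 134  96] 870.5912 [523. 125.   1.] [164 135  9
[... 668 characters left out ...]
97.92743188216286
190 [103  50  23] [ 1. 24. 17.] [685. -25. 174.]
195 [106  52  25] [ 1. 18. 16.] [684. -26. 181.]
200 [113  55  25] [ 1. 14. 13.] [684. -29. 184.]
205 [136  66  29] [ 1. 14. 10.] [683. -32. 185.]
210 [132  63  28] [ 1. 14.  5.] [683. -37. 184.]
215 [219 111  44] [ 1. 16.  1.] [682. -41. 183.]
220 [221 108  42] [ 1. 17. -4.] [681. -46. 181.]
225 [105  51  27] [  1.  38. -18.] [679. -60. 161.]
230 [26 21 18] [  1.  42. -25.] [678. -66. 157.]
235 [17 13 11] [  1. -34.  11.] [683. -31. 232.]
240 [13 11  9] [  1. -38.  10.] [683. -32. 237.]
245 [11 10 10] [  1. -45.  11.] [683. -31. 243.]
250 [8 8 7] [  1. -50.  11.] [683. -31. 249.]
255 [8 8 8] [  1. -53.  10.] [683. -32. 252.]
```

Both cameras put the visible tip about 28 mm above the reported TCP, so I can't trust that height and will let contact decide. I'll descend in small steps and watch the force.

drive_tool --gripper '[1,1,1,1,1]' --pt "0 0.003 -0.0015" --pt "0 0.003 0" --pt "0 0.003 0" --pt "0 0.003 0" --pt "0 0 0" --turn '[0,0,0,0,0]'

```text
time_s: 4.18
eef_pos: [679.8, -43.4, 183.9]
ee_rot: [0.705, -0.705, 0.054, -0.053]
force: [-0.8, 0.3, -1.1]
grip_width: 0.0
```

```bash
python3 - <<'E'
from h import *
s=ctrl.sense();print(s['eef_pos'].round(1),s['force'].round(2),s['time_s'])
p,d=ctrl.capture("scene");cv2.imwrite("pics/s3.png",cv2.resize(p[180:310,180:370,::-1],None,fx=4,fy=4))
E
```

```text
[679.8 -43.4 183.9] [-0.79  0.27 -1.06] 4.1833
```

View pics/s3.png

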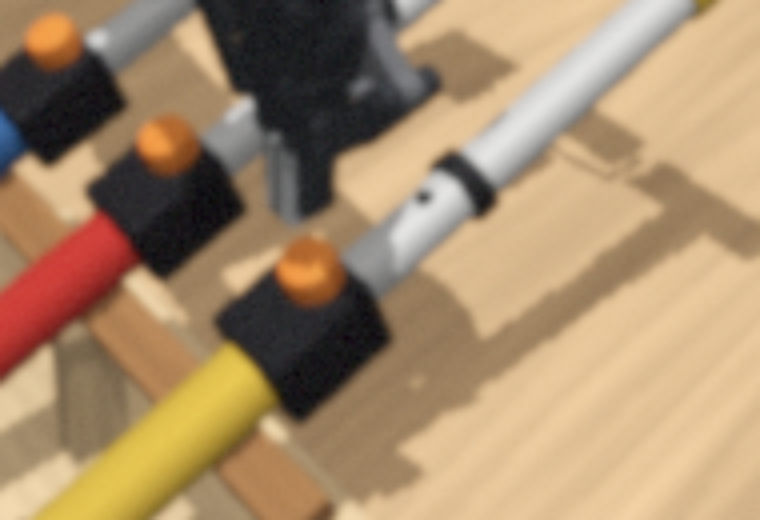

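No contact; the tip at crop (290,218) is still clearly above the button at (312,270), as the cameras said. I continue down.

drive_tool --gripper '[1,1,1,1,1,1]' --pt "0.001 0.004 0" --pt "0 0.004 0" --pt "0 0.004 0" --pt "0 0.004 0" --pt "0 0.002 0" --pt "0 0 0" --turn '[0,0,0,0,0,0]'

```text
time_s: 4.73
eef_pos: [680.8, -43.5, 166.1]
ee_rot: [0.705, -0.705, 0.054, -0.053]
force: [-0.4, 0.1, 0.7]
grip_width: 0.002
```

```bash
cat > look.py <<'E'
from h import *
import sys
n=sys.argv[1]
s=ctrl.sense();print(s['eef_pos'].round(1),s['force'].round(2),s['time_s'])
p,d=ctrl.capture("scene");cv2.imwrite(f"pics/s{n}.png",cv2.resize(p[140:310,170:410,::-1],None,fx=3,fy=3))
W=cloud("scene",p,d);
m=(W[...,0]>665)&(W[...,0]<700)&(W[...,1]<-25)&(W[...,1]>-65)&(W[...,2]>190)&(W[...,2]<300)&(p.max(-1)<130)
print("tip low z",np.percentile(W[m][:,2],[0,1,2,5]).round(1))
p,d=ctrl.capture("wrist");cv2.imwrite(f"pics/w{n}.png",p[:,:,::-1])
E
python3 look.py 4
```

```text
[680.8 -43.5 166.1] [-0.41  0.13  0.65] 4.7333
tip low z [190.7 196.3 198.2 202.7]
```

View pics/s4.png

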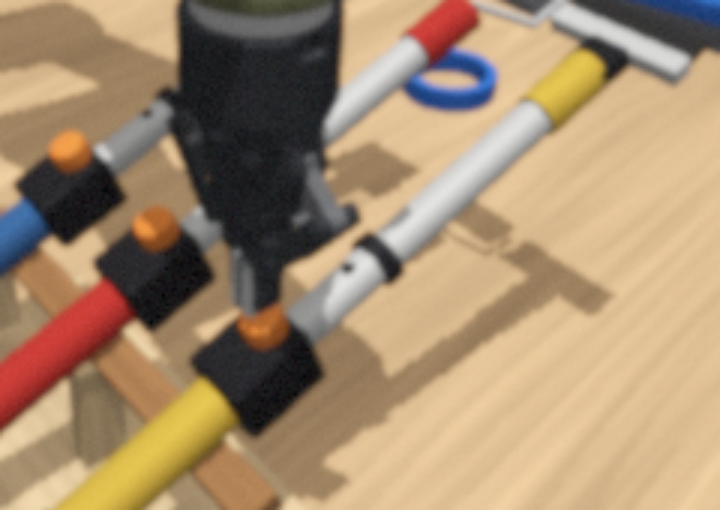

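View pics/w4.png

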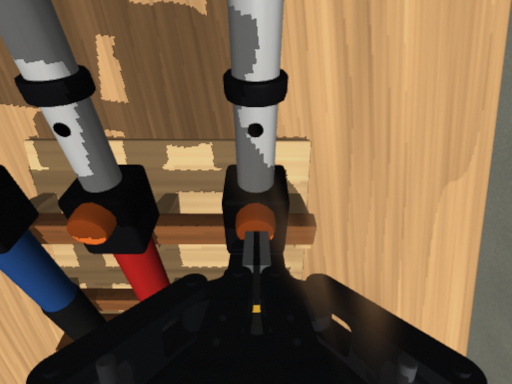

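The tip is now at z≈196 and over the button in both views: scene crop (262,310) against button (265,328), and wrist (256,238) at the button's near edge. I continue to contact.

drive_tool --gripper '[1,1,1,1]' --pt "0 0.003 0" --pt "0 0.003 0" --pt "0 0.003 0" --pt "0 0 0" --turn '[0,0,0,0]'

```text
time_s: 5.17
eef_pos: [681.3, -43.4, 157.8]
ee_rot: [0.705, -0.705, 0.053, -0.053]
force: [1.4, 0.9, 3.0]
grip_width: 0.001
```

drive_tool --gripper '[1,1,1]' --pt "0 0.002 -0.0008" --pt "0 0 0" --pt "0 0 0" --turn '[0,0,0]'

```text
time_s: 5.42
eef_pos: [681.2, -44.4, 156.3]
ee_rot: [-0.705, 0.705, -0.053, 0.054]
force: [0.9, 0.5, 4.2]
grip_width: 0.0
```

drive_tool --gripper '[1,1,1]' --pt "0 0.002 -0.0008" --pt "0 0 0" --pt "0 0 0" --turn '[0,0,0]'

```text
time_s: 5.67
eef_pos: [681.1, -45.2, 154.3]
ee_rot: [-0.705, 0.705, -0.053, 0.054]
force: [-0.1, 0.3, 5.1]
grip_width: -0.003
```

```bash
python3 look.py 5
```

```text
[681.1 -45.2 154.3] [-0.05  0.27  5.15] 5.6667
tip low z [190.1 191.5 192.3 195.6]
```

View pics/s5.png

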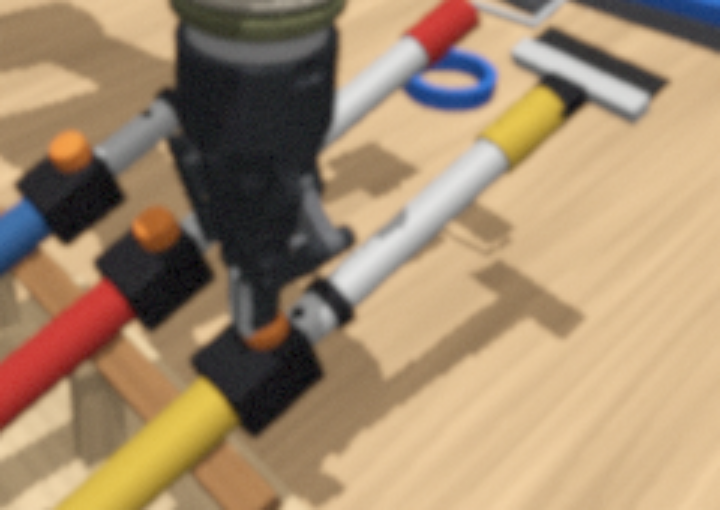

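The tube is sliding: the ring at (335,300) is nearing the collar. I'll hold, slightly deeper.

drive_tool --gripper '[1,1,1,1,1,1,1,1,1,1,1,1]' --pt "0 0.001 -0.0004" --pt "0 0 0" --pt "0 0 0" --pt "0 0 0" --pt "0 0 0" --pt "0 0 0" --pt "0 0 0" --pt "0 0 0" --pt "0 0 0" --pt "0 0 0" --pt "0 0 0" --pt "0 0 0" --turn '[0,0,0,0,0,0,0,0,0,0,0,0]'

```text
time_s: 6.77
eef_pos: [681.1, -45.6, 153.5]
ee_rot: [-0.705, 0.705, -0.053, 0.054]
force: [0.1, 0.1, 6.0]
grip_width: 0.002
```

```bash
python3 look.py 6
```

```text
[681.1 -45.6 153.5] [0.11 0.14 5.99] 6.7667
tip low z [190.  190.9 192.1 195.5]
```

View pics/s6.png

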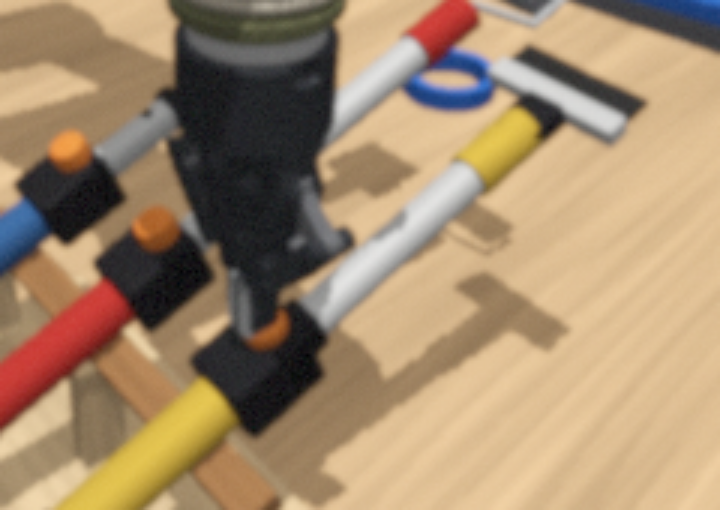

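View pics/w6.png

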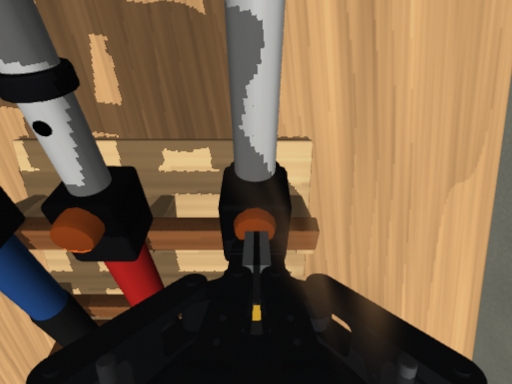

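The ring is against the collar in both views (wrist at (255,172)). I release along the button axis, then rise.

drive_tool --gripper '[1,1,1,1,1,1,1,1,1,1,1,1]' --pt "0 -0.003 0.0012" --pt "0 -0.003 0.0012" --pt "0 -0.004 0" --pt "0 -0.01 0" --pt "0 -0.02 0" --pt "0 -0.03 0" --pt "0 -0.03 0" --pt "0 -0.03 0" --pt "0 -0.03 0" --pt "0 -0.02 0" --pt "0 0 0" --pt "0 0 0" --turn '[0,0,0,0,0,0,0,0,0,0,0,0]'

```text
time_s: 7.87
eef_pos: [681.3, -42.9, 333.6]
ee_rot: [0.705, -0.705, 0.053, -0.054]
force: [1.0, 0.3, -0.8]
grip_width: -0.0
```

```bash
python3 - <<'E'
from h import *
s=ctrl.sense();M=rot(s);print(s['eef_pos'].round(1),s['force'].round(2),s['time_s'])
p,d=ctrl.capture("scene");cv2.imwrite("pics/s7.png",cv2.resize(p[100:310,170:430,::-1],None,fx=2.8,fy=2.8))
W=cloud("scene",p,d);hsv=cv2.cvtColor(p,cv2.COLOR_RGB2HSV)
p2,d2=ctrl.capture("top");cv2.imwrite("pics/t7.png",p2[:,:,::-1])
for n,p,d in(("scene",p,d),("top",p2,d2)):
    W=cloud(n,p,d);hsv=cv2.cvtColor(p,cv2.COLOR_RGB2HSV)
    y=(hsv[...,0]>20)&(hsv[...,0]<30)&(hsv[...,1]>190)&(d>0)&(W[...,2]>60)
    k,l,st,c=cv2.connectedComponentsWithStats(y.astype(np.uint8))
    for i in range(1,k):
        if st[i,4]>60: print(n,'yel',c[i].round(),st[i,4],W[l==i].mean(0).round(1))
p,d=ctrl.capture("wrist");cv2.imwrite("pics/w7.png",p[:,:,::-1]);c=ctrl.camera_params("wrist");T=np.array(c['tool_from_camera'])
f=192/np.tan(np.radians(c['fovy']/2));v,u=np.mgrid[:384,:512]
W=np.stack([(u-c['cx'])/f*d,(v-c['cy'])/f*d,d],-1)@T[:3,:3].T+T[:3,3];W=W@M.T+s['eef_pos']
hsv=cv2.cvtColor(p,cv2.COLOR_RGB2HSV)
m=(hsv[...,0]>=6)&(hsv[...,0]<=17)&(hsv[...,1]>195)&(hsv[...,2]>140)&(d>0)&(W[...,2]>150)&(W[...,2]<215)
k,l,st,cc=cv2.connectedComponentsWithStats(m.astype(np.uint8))
for i in range(1,k):
    if st[i,4]>15: q=W[l==i];print(cc[i].round(),st[i,4],np.median(q,0).round(1),q.max(0).round(1))
E
```

```text
[681.3 -42.9 333.6] [ 1.05  0.29 -0.8 ] 7.8667
top yel [197. 114.] 450 [705.3 134.4 229.6]
[ 82. 167.] 255 [477.1  -8.  184.4] [487.6   2.6 188.3]
[169. 168.] 249 [580.1 -24.1 184.7] [591.  -13.9 189.7]
[256. 168.] 254 [683.3 -39.9 185.3] [694.9 -29.6 189.5]
```

View pics/s7.png

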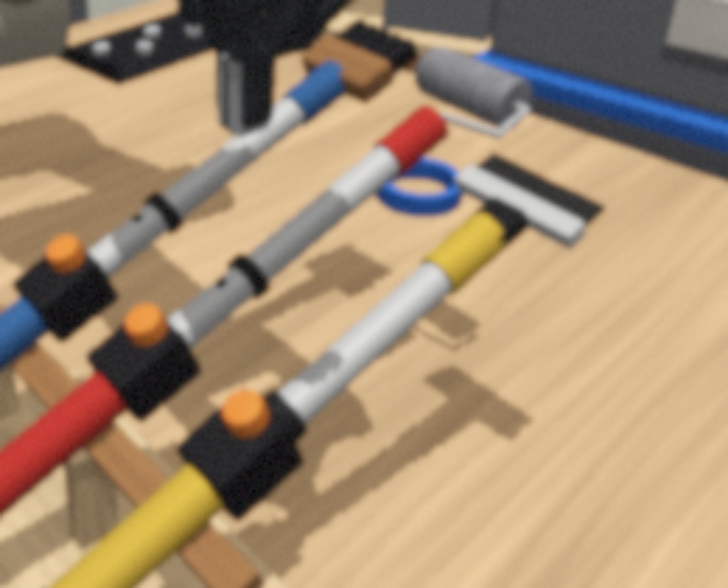

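View pics/t7.png

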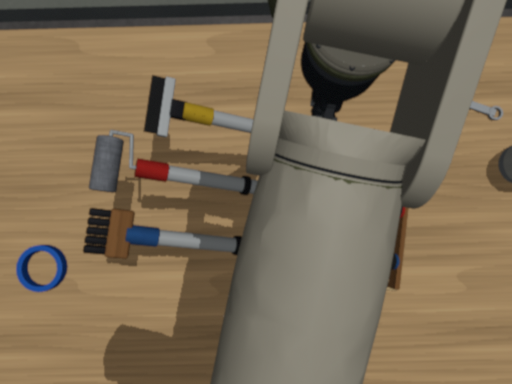

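View pics/w7.png

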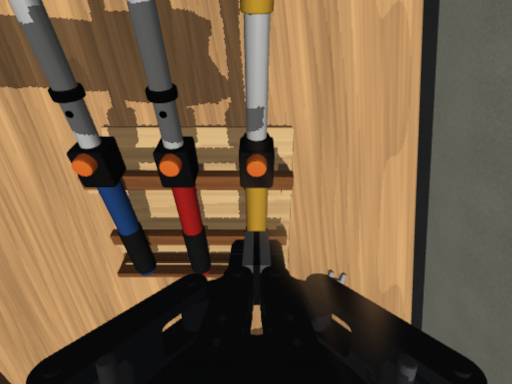

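The yellow tip moved 59.3 mm in the top view, and its button is back at full height beside the others. The red and blue poles sit at the same pixels as before, and the robot is clear, so I hand in.

```bash
python3 -c "
from rig import ctrl
print(ctrl.finish_job())"
```

```text
the job is handed in; nothing more can be done
None
```

The yellow pole is now one hole shorter and locked, and I handed the job in about 8 s into the 29 s allowed. I pressed its button with the shut fingertips, with at most about 6 N on the wrist. I held it until the stop ring met the collar, then let go along the button's axis and rose clear.

**Last checks:**
- **Yellow tube:** its upper collar moved 59 mm in the top view, against 60 mm expected, and the ring sits against the collar.
- **Yellow button:** it has sprung back to the same height as the other two, about 185 mm. I did not test the lock by pushing on the tube.
- **Red and blue poles:** their tips are at the same pixels in the top view as at the start, with the gap from ring to collar unchanged in the scene view.
- **Robot:** it is clear of everything, with about 1 N on the wrist, which is the sensor's noise.

**One disagreement:** the fingertips were about 28 mm higher than the reported TCP, both in the scene and wrist images and at contact. I came down in small steps, watching the force, instead of relying on the TCP height.

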